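# Nest the blue filter adapter loosely in the grey sleeve

### The job

Set up the filter stand: pick up the blue tapered adapter, lower it upright, narrow end down, well into the mouth of the grey tapered sleeve in the stand, and let go so that it nests loosely under its own weight. Do not drop it in from above or push it down hard, or the two tapers jam. The slimmer orange adapter is the wrong size: leave it standing where it is.

Things in the scene. Friction and masses are not known exactly. Their poses are not given: they have to be found in the camera images.
- blue_adapter: Loose blue hollow plastic adapter, 85 mm tall, about 70 g, round about its z axis, standing on its narrow end. Tapered skirt: 40 mm wide at the foot, growing evenly to 72 mm at 40 mm height, with a flat ledge there; above it a straight neck, 44 mm outside diameter, 36 mm bore, from 40 to 85 mm height: grip across it from above. Origin: centre of the foot; z up along its axis.
- orange_adapter: Loose orange plastic adapter of the same form but slimmer and too small for the grey sleeve: 72 mm tall, foot 30 mm, ledge 54 mm at 30 mm height, neck 32 mm in diameter. Stands upright on its narrow end; to be left alone. Origin: centre of the foot; z up.
- filter_stand: Fixed aluminium filter stand: square base and top plates 130 x 130 mm on four posts (top plate's upper face 98 mm above the worktop, nuts up to 103 mm), a small glass beaker between them. The grey tapered sleeve rises through the middle of the top plate to 115 mm above the worktop. Origin: centre of the base plate's underside; z up.
- sleeve_mouth (a point): Centre of the open upper end of the stand's grey sleeve, 115 mm above the worktop; z up along the sleeve. It is about 59 mm wide inside at this rim (70 mm outside), narrowing evenly to 28 mm at 40 mm depth: the blue adapter's own taper. Nested loosely, the blue adapter's foot rests about 23 mm below this point and its ledge about 17 mm above.
Mind the look-alikes: they are no part of the job. Of the things that look like the blue_adapter, the largest one is meant.

How it is judged (in metres and radians):
On the way:
1. the blue adapter is lowered, held by the fingers, until its foot is at least 8 mm inside the mouth of the grey sleeve (contact force between the fingers and blue_adapter above 0.5 N and z of blue_adapter in the frame of sleeve_mouth below -0.008 m and horizontal distance between blue_adapter and sleeve_mouth below 0.02 m), for 0.05 s.
At the end, for the whole second after the job is handed in: The blue adapter rests, released, in the grey sleeve: narrow end down, its foot 13 to 33 mm below the mouth and within 10 mm of its axis, upright within 10 degrees and at rest; the orange adapter stands upright within 20 mm of where it was (z of blue_adapter in the frame of sleeve_mouth between -0.033 and -0.013 m and horizontal distance between blue_adapter and sleeve_mouth below 0.01 m and angle between the z axis of blue_adapter and the z axis of sleeve_mouth, either way round below 0.175 rad and angle between each of blue_adapter, orange_adapter's own z axis and vertical below 0.175 rad and linear speed of blue_adapter below 0.02 m/s and distance of orange_adapter from where it was at the start of the episode below 0.02 m); the robot touches nothing.
It fails at once if the blue adapter is pressed or dropped into the stand with more than 35 N (contact force between blue_adapter and filter_stand above 35 N).
It fails at once if the orange adapter is moved more than 20 mm or tipped (distance of orange_adapter from where it was at the start of the episode above 0.02 m or angle between orange_adapter's own z axis and vertical above 0.3 rad).
It also fails if it takes over 43 s, if anything falls off the work surface, if the arm or the gripper's body presses on something with over 40 N, if the wrist force passes 120 N, or if a joint passes its speed limit or range.

### The arm

A 7-joint arm with a two-finger parallel gripper is mounted at the origin on a cart in front of the work surface, level with it; the furniture and walls round the work are solid. World frame = base frame: x ahead of the robot, y to its left, z up, the work surface at z = 0. Lengths are in mm, angles in rad, forces in N, time in s.
With the tool pointing down it reaches from about 400 to 875 mm from the base axis. Payload 6.5 kg.
Tool frame: the origin (TCP) lies on the front face of the gripper's body, between the roots of the fingers; the fingertips stand 73 mm ahead of it and the grasp point (between the pads) lies 54 mm ahead of it; z points along the fingers, y is the line along which they close (so a half turn about z gives the same grasp; the last joint's range is limited). The gripper opens to 85 mm and grips with 20 to 120 N. Pads are 22 mm wide; open, the fingers measure 114 mm over their backs; the gripper's body (76 mm by 85 mm) begins 54 mm behind the grasp point. The pads swing forward as they close: fully open they stand 13 mm farther back than shut.
Start: joints at [1.08, 0.536, -0.004, 1.538, 0.003, 1.067, -0.071], TCP at [267.887, -592.222, 303.89] pointing down, gripper open.
Joint ranges: [-2.7, 2.7], [-0.37, 2.16], [-1.27, 1.26], [0.24, 2.4], [-1.31, 4.45], [0.19, 1.91], [-2.76, 2.76]. Speed limits (rad/s): [2.39, 2.39, 3.14, 3.14, 3.14, 3.14, 3.14].

### API

Orientations are given as a unit quaternion [x, y, z, w].
In Python, from station import bot gives the robot as it stands.
- The arm moves only by the tool send_rows, never from a script. Its argument "targets" is a list of rows, each a list of 3 entries, a list of its own where there are three numbers: the turn, a rotation vector about the tool's x, y, z in rad, then the shift along the tool's x, y, z in cm, then the closure, from -1 (fully open) to 1 (shut). A call has exactly 8 rows; each row shifts and turns the commanded pose from where the row before left it, along the tool's axes as they then stand; what a row does not reach is not made up. A row lasts 1/10 s, in which the tool goes at most 50 mm and 8.59 degrees, less where a joint would pass 70% of its speed; a pose out of reach is approached as far as the arm can. A call with a gripper value outside its range is refused whole. The fingers move at their own pace and stop on an object; "grip_force" is the grip in N (left out, the last holds). Time passes only in rows, so rows that do not move let the fingers close, or fill a call up. It gives the time, the measured TCP pose, the force, the opening and the grip force at its end, in the units of the state.
- bot.get_obs(): the state, without advancing time (a new reading comes with each control period).
- bot.read_camera(name): name is "side" or "top"; returns the picture (400x640x3 uint8, red, green, blue); there is no depth.
- bot.camera_params(name): a dict with "fx", "fy", "cx", "cy" (pixels), "camera_from_world" (4x4, takes a point from world to camera coordinates). Camera axes: x right, y up, looking along -z (the intrinsics and any distortion apply to the point x, -y, -z); pixel columns grow to the right and rows downward; lengths in mm; the calibration is good to about 2 mm. A picture is of the moment at which its call begins. camera_params takes no time and is no camera call.
- bot.job_done(): hands the job in; it is judged then, once.
The state is a dict: "time": time; "q": joint angles; "qd": joint speeds; "joint_efforts": joint torques, N m; "eef_pos": TCP position; "tcp_rot": TCP orientation; "force": force on the tool from outside, world axes, zero at the start; "moment": the same for the moment, N m; "grip_width": finger opening in mm; "grasp_force": force on a finger pad.
Only numpy, scipy, OpenCV 4.12 (cv2) and the standard library are available. Lean on these libraries where they do the work, as an engineer would, in place of code of your own. Each camera call takes 0.05 s, during which the arm holds its last target. There are 200 camera calls.

## Working session

There is one attempt and no reset: what is moved stays moved. The work goes in short steps, Python scripts to look and compute and a tool call to move; the robot and the scene stay as the last step left them, time stands still between calls to the robot, and variables do not carry over. Pictures are saved under pics/ and viewed, at most 10 in all, crops included, and the job is handed in when it is done.

Besides the shell and the picture viewer there is one more tool, called after ">>>" as name([rows], argument=value, ...), one row to a line, values as JSON. send_rows: Moves the arm, as the interface text tells. Its arguments: {"type":"object","properties":{"targets":{"type":"array","items":{"type":"array"}},"grip_force":{"type":"number"}},"required":["targets"]}

```bash
mkdir -p pics; python3 - <<'E'
from station import bot
import cv2,numpy as np
o=bot.get_obs();print(o)
for n in("side","top"):
    p=bot.camera_params(n);print(n,p)
    cv2.imwrite(f"pics/{n}0.png",bot.read_camera(n)[:,:,::-1])
E
```

```text
{'time': 0.0, 'q': array([ 1.07979941,  0.53718113, -0.00445695,  1.53887781,  0.00256652,
        1.06733597, -0.07122591]), 'qd': array([-0.00199633,  0.0005273 , -0.00021858,  0.00064918, -0.00022915,
        0.0007306 ,  0.00118732]), 'joint_efforts': array([ 3.27558910e-04, -5.83412647e+01,  1.04907587e+00, -2.59104735e+01,
        1.24412816e-02,  9.60693316e-03, -3.61488605e-05]), 'eef_pos': array([ 267.68107681, -591.75176031,  303.0012909 ]), 'tcp_rot': array([ 9.77522916e-01,  2.10827278e-01, -2.34646508e-04, -8.67207537e-04]), 'force': array([-0.40641855,  0.14167448,  0.17951868]), 'moment': array([-0.00735547, -0.04034596, -0.04111718]), 'grasp_force': 0.0, 'grip_width': 85.16099256065164}
side {'fx': 464.4752027835417, 'fy': 464.4752027835417, 'cx': 321.03846963925014, 'cy': 191.97128024634222, 'camera_from_world': array([[-9.98859780e-01,  4.50317156e-02,  1.58519605e-02,
         5.28563325e+02],
       [-1.69225403e-02, -6.44462541e-01,  7.64448599e-01,
         3.46545923e+00],
       [ 4.46404266e-02,  7.63308704e-01,  6.44489763e-01,
        -1.07050853e+03],
       [ 0.00000000e+00,  0.00000000e+00,  0.00000000e+00,
         1.00000000e+00]])}
top {'fx': 490.430970806571, 'fy': 490.430970806571, 'cx': 321.800077437576, 'cy': 202.7949990782248, 'camera_from_world': array([[-1.71060458e-02, -9.99819043e-01, -8.32252965e-03,
         8.48231350e+01],
       [ 9.80455884e-01, -1.84052398e-02,  1.95876252e-01,
        -5.14659447e+02],
       [-1.95993985e-01, -4.80920503e-03,  9.80593305e-01,
        -1.11843810e+03],
       [ 0.00000000e+00,  0.00000000e+00,  0.00000000e+00,
         1.00000000e+00]])}
```

View pics/side0.png

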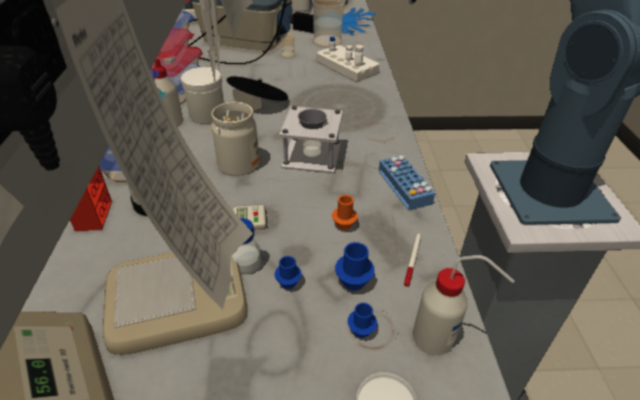

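View pics/top0.png

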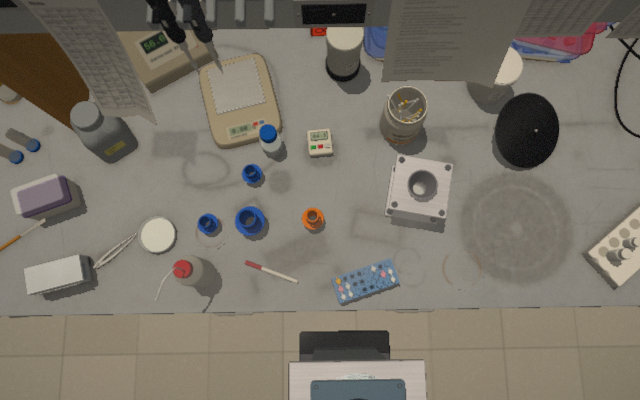

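The top view shows the large blue adapter at (249,222), with small look-alikes at (252,174) and (207,224). The orange adapter is at (313,218) and the stand sleeve at (423,184). The side view shows the large blue at (355,266) and the sleeve at (313,118).

```bash
cat > h.py <<'E'
from station import bot
import cv2,numpy as np
def ray(n,u,v):
    p=bot.camera_params(n);T=p["camera_from_world"];R=T[:3,:3];c=-R.T@T[:3,3]
    return c,R.T@np.array([(u-p["cx"])/p["fx"],-(v-p["cy"])/p["fy"],-1])
def onz(n,u,v,z):
    c,d=ray(n,u,v);return c+d*(z-c[2])/d[2]
def proj(n,P):
    p=bot.camera_params(n);T=p["camera_from_world"];q=T[:3,:3]@np.array(P)+T[:3,3]
    return p["cx"]+p["fx"]*q[0]/-q[2],p["cy"]-p["fy"]*q[1]/-q[2]
E
python3 - <<'E'
from h import *
out=[]
for n,cs in(("top",[(249,222),(423,184)]),("side",[(355,266),(313,118)])):
    im=cv2.imread(f"pics/{n}0.png");hsv=cv2.cvtColor(im,cv2.COLOR_BGR2HSV)
    for nm,lo,hi in(("blue",(108,150,40),(128,255,255)),("orange",(3,150,80),(16,255,255))):
        m=cv2.inRange(hsv,lo,hi)
        N,l,s,c=cv2.connectedComponentsWithStats(m)
        for i in range(1,N):
            if s[i,4]>60: print(n,nm,s[i],c[i].round(1),onz(n,*c[i],40).round(1))
    out.append(np.hstack([cv2.resize(im[v-32:v+32,u-40:u+40],None,fx=5,fy=5,interpolation=cv2.INTER_CUBIC) for u,v in cs]))
cv2.imwrite("pics/crop.png",cv2.resize(np.vstack(out),(750,600)))
E
```

```text
top blue [243 165  19  18 227] [251.3 173.2] [595.3 246.5  40. ]
top blue [236 207  28  28 392] [248.1 218.3] [483.8 252.8  40. ]
top blue [198 214  20  19 236] [207.5 223.1] [473.9 350.1  40. ]
top orange [311  28  15   8 104] [318.1  31.5] [970.7  77.4  40. ]
top orange [302 208  22  21 297] [312.  217.6] [482.7  99.8  40. ]
side blue [ 336  243   38   47 1259] [354.6 266.6] [480.7 248.2  40. ]
side blue [275 257  26  32 567] [287.5 272.4] [600.8 257.7  40. ]
side blue [348 303  29  34 686] [362.2 320.4] [479.7 361.1  40. ]
side orange [  70  168   41   63 1247] [ 90.5 208.5] [1000.6   78.3   40. ]
side orange [332 195  26  35 593] [344.5 212.5] [486.8 104.6  40. ]
```

View pics/crop.png

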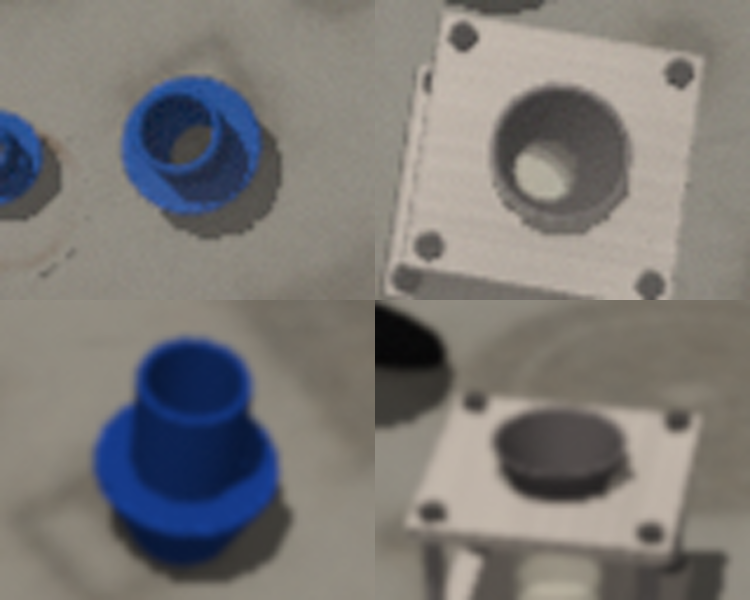

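```bash
python3 - <<'E'
from h import *
k=4.6875
T=lambda x,y,u,v,ox,oy:(u-40+(x-ox)/k-.4,v-32+(y-oy)/k-.4)
def s(nm,n,uv,z): print(nm,n,np.round(uv,1),onz(n,*uv,z).round(1))
s("ledge","top",T(191,144,249,222,0,0),40)
s("rim","top",T(180,132,249,222,0,0),85)
s("rim","side",T(194.5,381,355,266,0,300),85)
s("mouth","top",T(561,153,423,184,375,0),115)
s("mouth","side",T(560,443,313,118,375,300),115)
s("nuts","top",T(555.75,160,423,184,375,0),102)
s("nuts","side",T(559,466,313,118,375,300),102)
def tri(a,b):
    A=[];B=[]
    for n,uv in(a,b):
        c,d=ray(n,*uv);d/=np.linalg.norm(d);P=np.eye(3)-np.outer(d,d);A.append(P);B.append(P@c)
    return np.linalg.lstsq(np.vstack(A),np.hstack(B),rcond=None)[0].round(1)
print(tri(("top",T(180,132,249,222,0,0)),("side",T(194.5,381,355,266,0,300))))
print(tri(("top",T(561,153,423,184,375,0)),("side",T(560,443,313,118,375,300))))
from scipy.spatial.transform import Rotation as R
print(R.from_quat(bot.get_obs()["tcp_rot"]).as_matrix().round(3))
E
```

```text
ledge top [249.3 220.3] [478.8 249.8  40. ]
rim top [247.  217.8] [477.4 248.3  85. ]
rim side [356.1 250.9] [481.2 251.5  85. ]
mouth top [422.3 184.2] [ 541.9 -153.1  115. ]
mouth side [312.1 116.1] [ 545.3 -147.4  115. ]
nuts top [421.2 185.7] [ 541.5 -153.   102. ]
nuts side [311.9 121. ] [ 545.8 -147.   102. ]
[479.4 248.6  81.2]
[ 544.1 -154.3  110.5]
[[ 0.911  0.412 -0.001]
 [ 0.412 -0.911  0.001]
 [-0.    -0.002 -1.   ]]
```

>>> send_rows([
  [[0, 0, 0], [3.3, -2.1, 0], -1],
  [[0, 0, 0], [3.3, -2.1, 0], -1],
  [[0, 0, 0], [3.3, -2.1, 0], -1],
  [[0, 0, 0], [3.3, -2.1, 0], -1],
  [[0, 0, 0], [3.3, -2.1, 0], -1],
  [[0, 0, 0], [3.3, -2.1, 0], -1],
  [[0, 0, 0], [3.3, -2.1, 0], -1],
  [[0, 0, 0], [3.3, -2.1, 0], -1],
], grip_force=30)

```text
time: 0.9
eef_pos: [439.6, -328.8, 303.6]
tcp_rot: [0.978, 0.211, -0.0, -0.0]
force: [0.5, 0.2, -0.6]
grip_width: 85.2
grasp_force: 0.0
```

>>> send_rows([
  [[0, 0, 0], [1.7, -3.2, 0], -1],
  [[0, 0, 0], [1.7, -3.2, 0], -1],
  [[0, 0, 0], [1.7, -3.2, 0], -1],
  [[0, 0, 0], [1.7, -3.2, 0], -1],
  [[0, 0, 0], [1.7, -3.2, 0], -1],
  [[0, 0, 0], [1.7, -3.2, 0], -1],
  [[0, 0, 0], [1.7, -3.2, 0], -1],
  [[0, 0, 0], [1.7, -3.2, 0], -1],
])

```text
time: 1.7
eef_pos: [457.2, -39.7, 303.8]
tcp_rot: [0.978, 0.211, -0.0, 0.0]
force: [0.7, -0.3, -0.2]
grip_width: 85.3
grasp_force: 0.0
```

>>> send_rows([
  [[0, 0, 0], [1.7, -3.2, 0], -1],
  [[0, 0, 0], [1.7, -3.2, 0], -1],
  [[0, 0, 0], [1.7, -3.2, 0], -1],
  [[0, 0, 0], [1.7, -3.2, 0], -1],
  [[0, 0, 0], [1.7, -3.2, 0], -1],
  [[0, 0, 0], [1.7, -3.2, 0], -1],
  [[0, 0, 0], [1.7, -3.2, 0], -1],
  [[0, 0, 0], [1.7, -3.2, 0], -1],
])

```text
time: 2.5
eef_pos: [475.7, 249.5, 303.6]
tcp_rot: [0.978, 0.211, -0.0, 0.0]
force: [-0.1, 0.2, 0.2]
grip_width: 85.5
grasp_force: 0.0
```

>>> send_rows([
  [[0, 0, 0], [0.3, 0.1, 1.5], -1],
  [[0, 0, 0], [0, 0, 2.0], -1],
  [[0, 0, 0], [0, 0, 2.0], -1],
  [[0, 0, 0], [0, 0, 2.0], -1],
  [[0, 0, 0], [0, 0, 2.0], -1],
  [[0, 0, 0], [0, 0, 1.5], -1],
  [[0, 0, 0], [0, 0, 0], -1],
  [[0, 0, 0], [0, 0, 0], -1],
])

```text
time: 3.3
eef_pos: [479.2, 248.4, 194.0]
tcp_rot: [0.978, 0.211, -0.0, 0.0]
force: [-0.0, 0.6, -0.1]
grip_width: 85.4
grasp_force: 0.0
```

```bash
python3 - <<'E'
from h import *
print(bot.get_obs()["eef_pos"])
a=bot.read_camera("side")[:,:,::-1];b=bot.read_camera("top")[:,:,::-1]
c=lambda im,u,v:cv2.resize(im[v-60:v+60,u-40:u+40],None,fx=5,fy=5,interpolation=cv2.INTER_CUBIC)
cv2.imwrite("pics/s1.png",np.hstack([c(a,355,245),c(b,249,220)])[:,:800])
E
```

```text
[479.19327185 248.44106985 193.96345964]
```

View pics/s1.png

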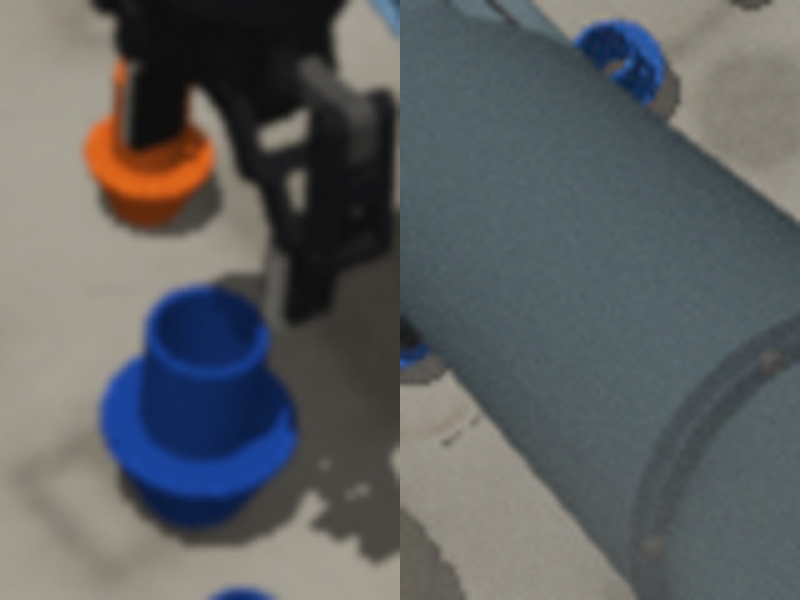

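The side crop shows the open fingers at (155,120) and (315,290), straddling the blue neck rim at (207,330). They are centred as planned, so I am descending.

>>> send_rows([
  [[0, 0, 0], [0, 0, 1.5], -1],
  [[0, 0, 0], [0, 0, 1.5], -1],
  [[0, 0, 0], [0, 0, 1.5], -1],
  [[0, 0, 0], [0, 0, 1.5], -1],
  [[0, 0, 0], [0, 0, 1.0], -1],
  [[0, 0, 0], [0, 0, 0], -1],
  [[0, 0, 0], [0, 0, 0], 0],
  [[0, 0, 0], [0, 0, 0], 0.3],
])

```text
time: 4.2
eef_pos: [479.5, 248.9, 124.4]
tcp_rot: [0.978, 0.211, 0.001, -0.0]
force: [-0.1, -0.5, 0.6]
grip_width: 58.6
grasp_force: 0.0
```

>>> send_rows([
  [[0, 0, 0], [0, 0, 0], 0.5],
  [[0, 0, 0], [0, 0, 0], 0.5],
  [[0, 0, 0], [0, 0, 0], 1],
  [[0, 0, 0], [0, 0, 0], 1],
  [[0, 0, 0], [0, 0, 0], 1],
  [[0, 0, 0], [0, 0, 0], 1],
  [[0, 0, 0], [0, 0, 0], 1],
  [[0, 0, 0], [0, 0, 0], 1],
])

```text
time: 5.0
eef_pos: [479.6, 248.8, 124.7]
tcp_rot: [0.978, 0.211, 0.001, -0.0]
force: [-1.8, -0.9, 6.4]
grip_width: 43.3
grasp_force: 30.6
```

>>> send_rows([
  [[0, 0, 0], [0, 0, -1.0], 1],
  [[0, 0, 0], [0, 0, -2.0], 1],
  [[0, 0, 0], [0, 0, -2.0], 1],
  [[0, 0, 0], [0, 0, -2.5], 1],
  [[0, 0, 0], [0, 0, -2.5], 1],
  [[0, 0, 0], [0, 0, -2.0], 1],
  [[0, 0, 0], [0, 0, -2.0], 1],
  [[0, 0, 0], [0, 0, -1.0], 1],
])

```text
time: 5.8
eef_pos: [479.6, 248.9, 276.1]
tcp_rot: [0.978, 0.211, 0.001, -0.0]
force: [0.6, -0.0, -1.3]
grip_width: 43.0
grasp_force: 30.7
```

```bash
python3 - <<'E'
from h import *
print(bot.get_obs())
a=bot.read_camera("side")[:,:,::-1]
cv2.imwrite("pics/s2.png",cv2.resize(a[100:300,250:450],None,fx=3,fy=3,interpolation=cv2.INTER_CUBIC))
E
```

```text
{'time': 5.8, 'q': array([-0.25143289,  0.41330208, -0.39375238,  1.84060966,  0.19498451,
        0.92269881, -1.87925507]), 'qd': array([ 0.02802935, -0.10658593, -0.0263866 , -0.06906977, -0.06649901,
        0.18733699,  0.05364352]), 'joint_efforts': array([-5.74808358e-02, -4.71150577e+01, -3.54509532e+00, -2.30156243e+01,
        2.97474861e-02,  1.04832646e-02, -1.29503050e-02]), 'eef_pos': array([479.55254105, 248.87747965, 276.06667057]), 'tcp_rot': array([ 9.77529717e-01,  2.10793341e-01,  1.30330674e-03, -3.48421953e-04]), 'force': array([ 0.62192286, -0.02498749, -1.28522649]), 'moment': array([-0.00580175, -0.00515153, -0.00936363]), 'grasp_force': 30.727513656020164, 'grip_width': 42.9957501467055}
```

View pics/s2.png

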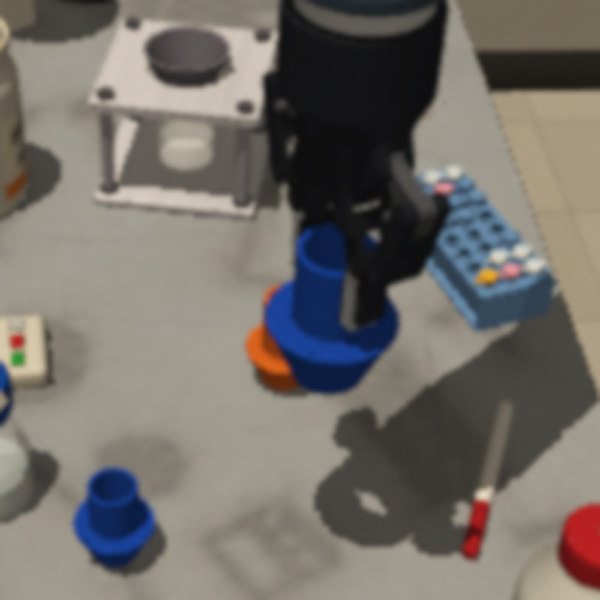

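The adapter is held upright with its ledge centred at crop (331,320), clear of the orange one. I am carrying it to the stand.

>>> send_rows([
  [[0, 0, 0], [-0.4, 1.5, 0], 1],
  [[0, 0, 0], [-0.7, 2.5, 0], 1],
  [[0, 0, 0], [-0.7, 2.5, 0], 1],
  [[0, 0, 0], [-0.8, 3.0, 0], 1],
  [[0, 0, 0], [-0.8, 3.0, 0], 1],
  [[0, 0, 0], [-0.8, 3.0, 0], 1],
  [[0, 0, 0], [-0.8, 3.0, 0], 1],
  [[0, 0, 0], [-0.8, 3.0, 0], 1],
])

```text
time: 6.65
eef_pos: [513.9, 26.0, 272.5]
tcp_rot: [0.978, 0.21, -0.001, 0.0]
force: [0.8, 0.1, -0.3]
grip_width: 43.0
grasp_force: 30.7
```

>>> send_rows([
  [[0, 0, 0], [-0.8, 3.0, 0], 1],
  [[0, 0, 0], [-0.8, 3.0, 0], 1],
  [[0, 0, 0], [-0.8, 3.0, 0], 1],
  [[0, 0, 0], [-0.8, 3.0, 0], 1],
  [[0, 0, 0], [-0.7, 2.5, 0], 1],
  [[0, 0, 0], [-0.6, 2.0, 0], 1],
  [[0, 0, 0], [-0.4, 1.1, 0], 1],
  [[0, 0, 0], [0, 0, 0], 1],
])

```text
time: 7.45
eef_pos: [541.7, -154.1, 272.8]
tcp_rot: [0.978, 0.209, -0.001, 0.0]
force: [-0.1, -0.4, -0.9]
grip_width: 43.1
grasp_force: 30.7
```

```bash
python3 - <<'E'
from h import *
o=bot.get_obs();print(o["eef_pos"],o["tcp_rot"],o["force"])
a=bot.read_camera("side")[:,:,::-1];b=bot.read_camera("top")[:,:,::-1]
for n,im in(("side",a),("top",b)):
    h=cv2.cvtColor(np.ascontiguousarray(im),cv2.COLOR_BGR2HSV);m=cv2.inRange(h,(108,150,40),(128,255,255))
    N,l,s,c=cv2.connectedComponentsWithStats(m)
    print(n,[(s[i].tolist(),c[i].round(1).tolist()) for i in range(1,N) if s[i,4]>40])
f=o["eef_pos"]*[1,1,0]
print(proj("side",f+[0,0,191]),proj("side",[543,-151.5,115]))
c=lambda im,u,v:cv2.resize(im[v-60:v+60,u-40:u+40],None,fx=5,fy=5,interpolation=cv2.INTER_CUBIC)
cv2.imwrite("pics/s3.png",np.hstack([c(a,313,100),c(b,423,184)]))
E
```

```text
[ 541.70290156 -154.12386691  272.78865171] [ 9.77888642e-01  2.09123563e-01 -1.06679844e-03  2.62185557e-05] [-0.11721869 -0.37090957 -0.85275161]
side [([298, 65, 30, 41, 606], [311.4, 88.5]), ([242, 219, 11, 12, 58], [247.8, 223.6]), ([275, 257, 26, 32, 567], [287.5, 272.4]), ([348, 303, 29, 34, 685], [362.2, 320.4])]
top [([243, 165, 19, 18, 236], [251.4, 173.3]), ([198, 214, 20, 19, 238], [207.3, 223.0])]
(np.float64(313.7047339626911), np.float64(85.03739990298735)) (np.float64(313.00388830581204), np.float64(115.18845641530687))
```

View pics/s3.png

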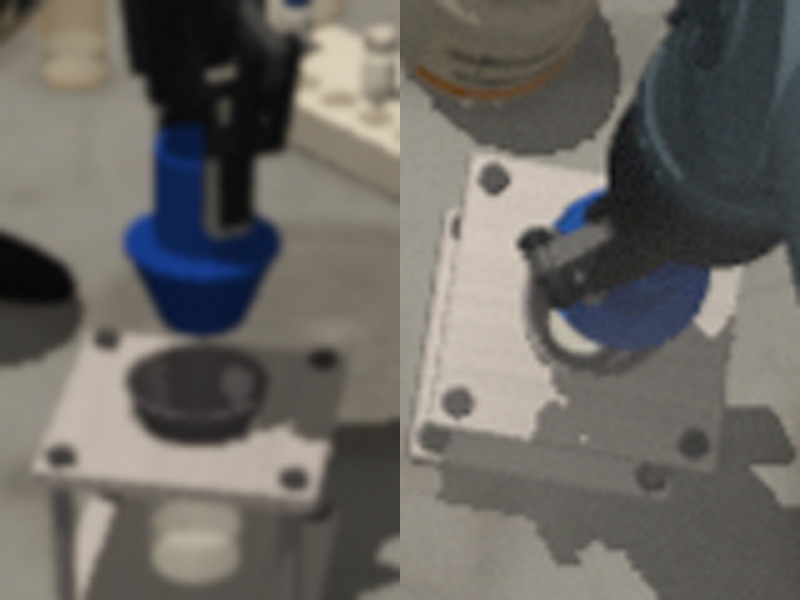

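```bash
python3 - <<'E'
from h import *
print(onz("top",428.8,177.2,188),onz("side",313.1,88.3,188),onz("side",312.1,116.1,115))
E
```

```text
[ 539.80591413 -152.72011703  188.        ] [ 543.35286599 -144.47383448  188.        ] [ 545.24088454 -147.43433583  115.        ]
```

>>> send_rows([
  [[0, 0, 0], [0.12, 0.22, 0.5], 1],
  [[0, 0, 0], [0, 0, 1.0], 1],
  [[0, 0, 0], [0, 0, 1.0], 1],
  [[0, 0, 0], [0, 0, 0.8], 1],
  [[0, 0, 0], [0, 0, 0.5], 1],
  [[0, 0, 0], [0, 0, 0.4], 1],
  [[0, 0, 0], [0, 0, 0.2], 1],
  [[0, 0, 0], [0, 0, 0], 1],
])

```text
time: 8.35
eef_pos: [544.8, -153.3, 229.8]
tcp_rot: [0.978, 0.211, -0.0, -0.0]
force: [0.7, 0.7, -0.8]
grip_width: 43.2
grasp_force: 30.7
```

```bash
python3 - <<'E'
from h import *
o=bot.get_obs();print(o["eef_pos"],o["force"])
a=bot.read_camera("side")[:,:,::-1];b=bot.read_camera("top")[:,:,::-1]
c=lambda im,u,v:cv2.resize(im[v-50:v+50,u-33:u+33],None,fx=6,fy=6,interpolation=cv2.INTER_CUBIC)
cv2.imwrite("pics/s4.png",np.hstack([c(a,313,100),c(b,423,184)]))
E
```

```text
[ 544.77985111 -153.29691319  229.75434069] [ 0.70440217  0.66282111 -0.82635863]
```

View pics/s4.png

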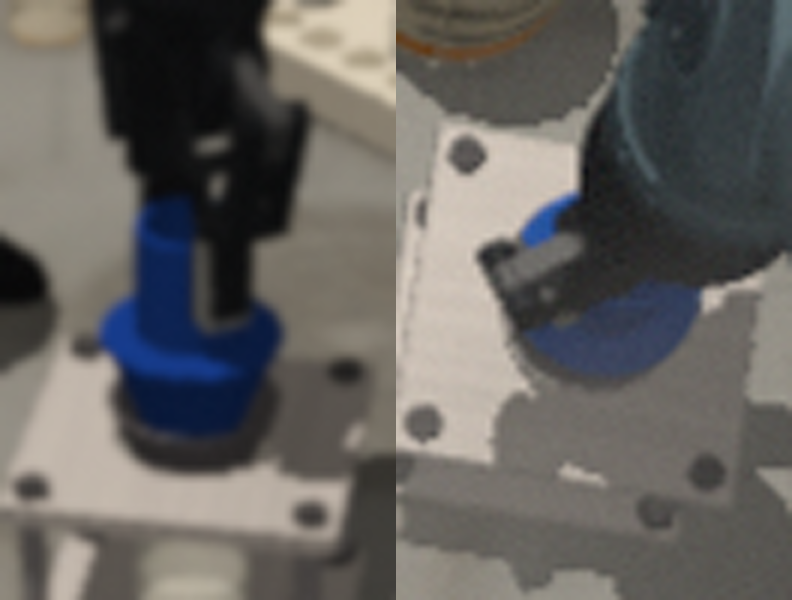

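The adapter's foot is just inside the mouth: ledge centre crop x 192, sleeve about 198. I will correct about 2 mm and lower gently.

>>> send_rows([
  [[0, 0, 0], [-0.19, 0.17, 0], 1],
  [[0, 0, 0], [0, 0, 0.2], 1],
  [[0, 0, 0], [0, 0, 0.2], 1],
  [[0, 0, 0], [0, 0, 0.2], 1],
  [[0, 0, 0], [0, 0, 0.2], 1],
  [[0, 0, 0], [0, 0, 0], 1],
  [[0, 0, 0], [0, 0, 0], 1],
  [[0, 0, 0], [0, 0, 0], 1],
])

```text
time: 9.25
eef_pos: [543.8, -155.6, 221.9]
tcp_rot: [0.978, 0.211, 0.0, 0.0]
force: [-0.1, 0.6, -0.6]
grip_width: 43.3
grasp_force: 30.7
```

>>> send_rows([
  [[0, 0, 0], [0, 0, 0.05], 1],
  [[0, 0, 0], [0, 0, 0.05], 1],
  [[0, 0, 0], [0, 0, 0.05], 1],
  [[0, 0, 0], [0, 0, 0.05], 1],
  [[0, 0, 0], [0, 0, 0.05], 1],
  [[0, 0, 0], [0, 0, 0.05], 1],
  [[0, 0, 0], [0, 0, 0], 1],
  [[0, 0, 0], [0, 0, 0], 1],
])

```text
time: 10.05
eef_pos: [543.9, -155.4, 218.9]
tcp_rot: [0.978, 0.211, 0.0, -0.0]
force: [1.7, 1.1, 0.3]
grip_width: 42.8
grasp_force: 30.8
```

>>> send_rows([
  [[0, 0, 0], [0, 0, 0.05], 1],
  [[0, 0, 0], [0, 0, 0], 1],
  [[0, 0, 0], [0, 0, 0.05], 1],
  [[0, 0, 0], [0, 0, 0], 1],
  [[0, 0, 0], [0, 0, 0], 1],
  [[0, 0, 0], [0, 0, 0], 1],
  [[0, 0, 0], [0, 0, 0], 1],
  [[0, 0, 0], [0, 0, 0], 1],
])

```text
time: 10.85
eef_pos: [543.9, -155.4, 218.0]
tcp_rot: [0.978, 0.211, 0.0, -0.0]
force: [0.8, 2.2, 3.5]
grip_width: 43.1
grasp_force: 31.0
```

>>> send_rows([
  [[0, 0, 0], [0.08, -0.04, 0], 1],
  [[0, 0, 0], [0, 0, 0], 1],
  [[0, 0, 0], [0, 0, 0], 1],
  [[0, 0, 0], [0, 0, 0], -0.1],
  [[0, 0, 0], [0, 0, 0], -0.2],
  [[0, 0, 0], [0, 0, 0], -0.3],
  [[0, 0, 0], [0, 0, 0], -0.5],
  [[0, 0, 0], [0, 0, 0], -0.6],
], grip_force=20)

```text
time: 11.65
eef_pos: [544.2, -155.1, 217.8]
tcp_rot: [0.978, 0.211, -0.0, 0.0]
force: [-0.3, 0.3, -0.0]
grip_width: 68.2
grasp_force: 0.0
```

>>> send_rows([
  [[0, 0, 0], [0, 0, 0], -0.8],
  [[0, 0, 0], [0, 0, 0], -1],
  [[0, 0, 0], [0, 0, 0], -1],
  [[0, 0, 0], [0, 0, 0], -1],
  [[0, 0, 0], [0, 0, -0.5], -1],
  [[0, 0, 0], [0, 0, -1.0], -1],
  [[0, 0, 0], [0, 0, -1.0], -1],
  [[0, 0, 0], [0, 0, -1.0], -1],
])

```text
time: 12.45
eef_pos: [544.6, -155.0, 254.2]
tcp_rot: [0.978, 0.211, 0.0, 0.0]
force: [0.0, -0.9, -0.2]
grip_width: 85.5
grasp_force: 0.0
```

>>> send_rows([
  [[0, 0, 0], [0, 0, -2.0], -1],
  [[0, 0, 0], [0, 0, -2.0], -1],
  [[0, 0, 0], [-2.0, 2.0, -2.0], -1],
  [[0, 0, 0], [-3.0, 2.5, 0], -1],
  [[0, 0, 0], [-3.0, 2.5, 0], -1],
  [[0, 0, 0], [-3.0, 2.5, 0], -1],
  [[0, 0, 0], [-3.0, 2.5, 0], -1],
  [[0, 0, 0], [0, 0, 0], -1],
])

```text
time: 13.25
eef_pos: [462.6, -328.3, 313.8]
tcp_rot: [0.979, 0.206, -0.001, 0.002]
force: [-0.0, 0.3, -0.4]
grip_width: 85.3
grasp_force: 0.0
```

```bash
python3 - <<'E'
from h import *
o=bot.get_obs();print(o["time"],o["eef_pos"],o["force"])
a=bot.read_camera("side")[:,:,::-1];b=bot.read_camera("top")[:,:,::-1]
c=lambda im,u,v:cv2.resize(im[v-50:v+50,u-33:u+33],None,fx=6,fy=6,interpolation=cv2.INTER_CUBIC)
cv2.imwrite("pics/s5.png",np.hstack([c(a,313,100),c(b,423,184)]))
h=cv2.cvtColor(np.ascontiguousarray(a),cv2.COLOR_BGR2HSV)
N,l,s,cc=cv2.connectedComponentsWithStats(cv2.inRange(h,(3,150,80),(16,255,255)))
print([cc[i] for i in range(1,N) if s[i,4]>60])
print(proj("side",[544,-153,177]),proj("side",[544,-153,132]),proj("top",[544,-153,177]),proj("top",[544,-153,132]))
E
```

```text
13.25 [ 462.60380126 -328.2896609   313.75896184] [-0.01905419  0.29817378 -0.36918627]
[array([ 90.53870458, 208.01737757]), array([344.49579832, 212.51260504])]
(np.float64(312.669233242857), np.float64(90.9362970910027)) (np.float64(312.5870364799561), np.float64(108.4774350718176)) (np.float64(427.75787771621737), np.float64(176.5666974375364)) (np.float64(423.655258752554), np.float64(181.57200846298807))
```

View pics/s5.png

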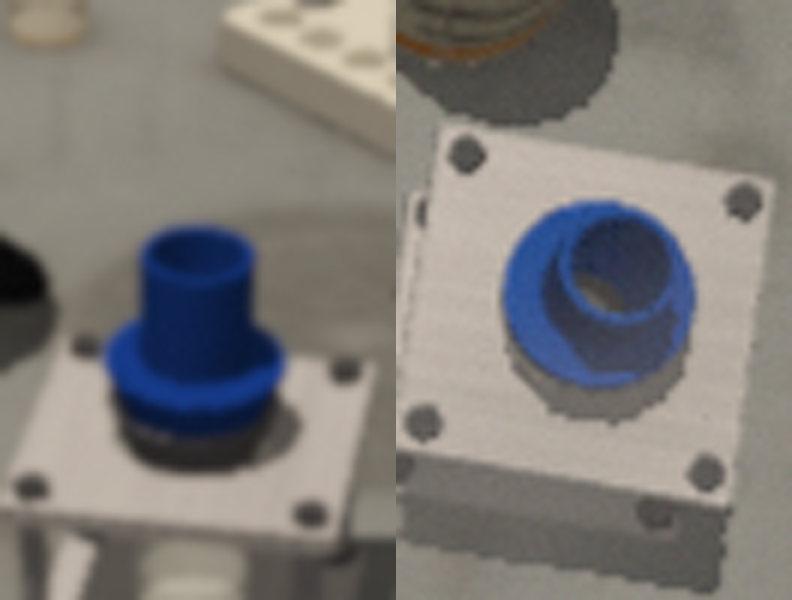

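The adapter sits nested and upright: rim centres are at (312.6,92) in side and (426.8,177.6) in top, as predicted. The orange one has not moved and the arm is clear.

```bash
python3 -c "
from station import bot
print(bot.job_done())"
```

```text
the job is handed in; nothing more can be done
None
```

The blue adapter was lowered into the grey sleeve and released, and the final pictures show it nested and upright with the orange adapter unmoved; I handed the job in at about 13 s, but got no verdict back.

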